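Home the pull-to-turn diverter valve and open it four clicks

TASK

The diverter valve on the worktop has been left at an unknown setting and its dial has no scale. Pull its black handle up and turn it clockwise (seen from above) fully home to the closed end stop, then open it exactly four clicks anticlockwise and let it snap down into its lock. You may let go and take a new hold on the way; leave the things lying round the valve where they are.

Things in the scene. Friction and masses are not known exactly. Their poses are not given: they have to be found in the camera images.
- valve_axis (a point): Point fixed to the valve housing on the dial's vertical turning axis, 88.5 mm above the worktop (half-way up the handle bar when down). The fixed housing is a 126 x 126 mm grey block, 56 mm high with its bright round cover; a pipe stub sticks out to 92 mm from the axis on its +y and its -y side. x, y: along the housing's sides, z up; yaw within about 30 degrees of the world's.
- selector_grip (a point): Centre of the bar handle of the valve's dial, on the turning axis; turns and rises with it. Bar black, 88 mm long, 20 mm thick, flat parallel sides, from 67 to 109 mm above the worktop when down, standing on a grey round skirt 100 mm across. x: along the bar to its nose; y: across its thickness; z up. Grip it across the thickness from above.
- selector_nose (a point): Tip of the bar handle's pointed end, 43 mm from the turning axis, at the top of the bar; a short white line on the bar's top leads to it. The other end, 45 mm from the axis, is blunt. At the closed position the nose points along the housing's +x axis (away from the robot).
- selector (a joint): Turn of the dial, rad, growing anticlockwise from above (opening). 0 is closed, the last rest position clockwise; the rigid end stop is at -0.05. One click is 0.5236 (30 degrees): rests (within 0.02) at 0, 0.5236 ... 4.189 (8 clicks, other end). A sprung follower draws it to the nearest one with at most about 0.15 N m, to be overcome at each click. Starts 2 to 6 clicks from closed.
- selector_lift (a joint): How far the dial is pulled straight up, m: 0 down, 0.014 at the upper stop. Spring and weight pull it down with about 4.5 N at the bottom, 7.5 N at the top. Down, a pin locks it in its rest position (play 0.06 rad either way); it turns freely only when held at least 0.011 up. Let go, it snaps down by itself; between two rest positions it first slides to one of them.
- cap_grey_mid (a point): Bystander: centre of a loose dark grey bottle cap, 69 mm across, 24 mm high, lying about 150 mm to the left of the valve's axis.
- ptfe_tape_mid (a point): Bystander: centre of a loose white roll of tape, 52 mm across, 15 mm high, lying flat about 150 mm to the right of the valve's axis.
- tea_tin_mid (a point): Bystander: centre of a loose green and grey tea tin, 74 mm across, 92 mm high, upright near the left side of the worktop.
- ball_valve_mid (a point): Bystander: middle of a loose brass ball valve with a red lever, 115 mm long, 49 mm high, near the right end of the worktop.

How it is judged:
By the outcome, as a careful person would: the job done as asked, in the order asked, and still so for the second after the job is handed in, with the robot touching nothing.
It also fails if it takes over 64 s, if anything falls off the work surface, if the arm or the gripper's body presses on something with over 40 N, if the wrist force passes 120 N, or if a joint passes its speed limit or range.

ROBOT

A 7-joint arm with a two-finger parallel gripper is mounted at the origin on a cart in front of the work surface, level with it; the furniture and walls round the work are solid. World frame = base frame: x ahead of the robot, y to its left, z up, the work surface at z = 0. Lengths are in m, angles in rad, forces in N, time in s.
With the tool pointing down it reaches from about 0.4 to 0.875 m from the base axis. Payload 6.5 kg.
Tool frame: the origin (TCP) lies on the centre line of the jaws, within the pads' length; the fingertips stand 14 mm ahead of it and the grasp point (between the pads) lies 5 mm behind it; y points along the fingers, z is the direction in which the jaws open and shut, and the axes are right-handed (so a half turn about y gives the same grasp; the last joint's range is limited). The gripper opens to 88 mm and grips with 3 to 60 N. Pads are 18 mm wide; open, the fingers measure 123 mm over their backs; the gripper's body (75 mm by 187 mm) begins 45 mm behind the grasp point.
Start: joints at [1.193, 0.536, -0.004, 1.538, 0.003, 1.067, -0.071], TCP at [0.199, -0.619, 0.253] pointing down, gripper open.
Joint ranges: [-2.7, 2.7], [-0.37, 2.16], [-1.27, 1.26], [0.24, 2.4], [-1.31, 4.45], [0.19, 1.91], [-2.76, 2.76]. Speed limits (rad/s): [2.39, 2.39, 3.14, 3.14, 3.14, 3.14, 3.14].

INTERFACE

Orientations are given as a unit quaternion [w, x, y, z].
In Python, from cell import sensors, camera, get_calibration, order gives the robot as it stands.
- The arm moves only by the shell command python3 -m inch 'ROWS' [FORCE]. ROWS is JSON, a list of rows, each a list of 5 numbers: the gripper command: -1 is shut, 1 is fully open, values between are in proportion, then the shift along the tool's x, y, z in m, then the turn about the tool's y in rad. A call has 1 to 10 rows; each row is the pose to reach, as a shift and turn from the pose commanded when the call began, along the tool's axes at that moment; what a row does not reach only later rows make up. A row lasts 1/8 s, in which the tool goes at most 62.5 mm and 10.7 degrees, less where a joint would pass 70% of its speed; a pose out of reach is approached as far as the arm can. A call with a gripper value outside its range is refused whole. The fingers move at their own pace and stop on an object; FORCE is the grip in N (left out, the last holds). Time passes only in rows, so rows that repeat a pose let the fingers close. It gives the time, the measured TCP pose, the force and the opening at its end, in the units of the state.
- sensors.observe(): the state, without advancing time (a new reading comes with each control period).
- camera(name): name is "side" or "top" or "wrist"; returns the picture (420x560x3 uint8, red, green, blue); there is no depth.
- get_calibration(name): a dict with "vertical_fov" (degrees; the focal length in pixels is half the picture's height over the tangent of half this angle, whatever the lens; pixels are square), "cx", "cy" (the principal point, pixels), "rvec" (rotation vector, rad) and "tvec" (3), from world to camera coordinates, as OpenCV has them. Camera axes: x right, y down, z forward; pixel columns grow to the right and rows downward; lengths in m; the calibration is good to about 2 mm. A picture is of the moment at which its call begins: read the wrist's pose just before it. get_calibration takes no time and is no camera call; for the wrist camera it gives the pose at the moment of the call.
- order.sign_off(): hands the job in, once; it reports no verdict.
The state is a dict: "t": time; "joint_pos": joint angles; "qd": joint speeds; "joint_efforts": joint torques, N m; "tcp_pos": TCP position; "eef_rot": TCP orientation; "force": force on the tool from outside, world axes, zero at the start; "moment": the same for the moment, N m; "gripper_width": finger opening in m.
Only numpy, scipy, OpenCV 4.12 (cv2) and the standard library are available. Lean on these libraries where they do the work, as an engineer would, in place of code of your own. Each camera call takes 0.05 s, during which the arm holds its last target.

## Working session

There is one attempt and no reset: what is moved stays moved. The work goes in short steps, Python scripts to look and compute and a shell command to move; the robot and the scene stay as the last step left them, time stands still between calls to the robot, and variables do not carry over. Pictures are saved under pics/ and viewed, and the job is handed in when it is done.

```bash
ls; mkdir -p pics; python3 - <<'E'
from cell import sensors,camera,get_calibration
import cv2
s=sensors.observe();print(s)
for n in["top","side","wrist"]:
    print(n,get_calibration(n))
    cv2.imwrite(f"pics/{n}0.png",camera(n)[:,:,::-1])
E
```

```text
pics
{'t': 0.0, 'joint_pos': array([ 1.19279026,  0.53714071, -0.00441642,  1.53885023,  0.00260483,
        1.0673114 , -0.07121985]), 'qd': array([ 0.00035834, -0.00035382, -0.00076171, -0.00032338, -0.00080128,
        0.00091432, -0.00066494]), 'joint_efforts': array([ 4.97613769e-06, -5.70984864e+01,  9.90774371e-01, -2.51613915e+01,
       -5.62672620e-02,  1.78078405e-02,  1.32710970e-04]), 'tcp_pos': array([ 0.199198  , -0.61811038,  0.2518647 ]), 'eef_rot': array([ 0.10966391, -0.10994878,  0.69911401, -0.69794319]), 'force': array([-0.01905915,  0.55538613,  0.23966392]), 'moment': array([0.0259111 , 0.02007142, 0.09366863]), 'gripper_width': 0.08789298828205624}
top {'vertical_fov': 47.17829855865434, 'cx': 276.4006986610249, 'cy': 197.63915425021992, 'rvec': array([ 2.17224325, -2.2214265 ,  0.06011286]), 'tvec': array([-0.05916492,  0.52715152,  1.55509286])}
side {'vertical_fov': 43.81434549845585, 'cx': 291.5325855110903, 'cy': 217.39052659663346, 'rvec': array([ 2.09026153, -0.24063719,  0.13231273]), 'tvec': array([-0.50868941,  0.10840239,  1.72190504])}
wrist {'vertical_fov': 67.34931162280056, 'cx': 276.20972830939803, 'cy': 213.42528046075023, 'rvec': array([-2.34221278,  1.70632215,  0.25238841]), 'tvec': array([-0.64878745, -0.03950249,  0.39112085])}
```

View pics/top0.png

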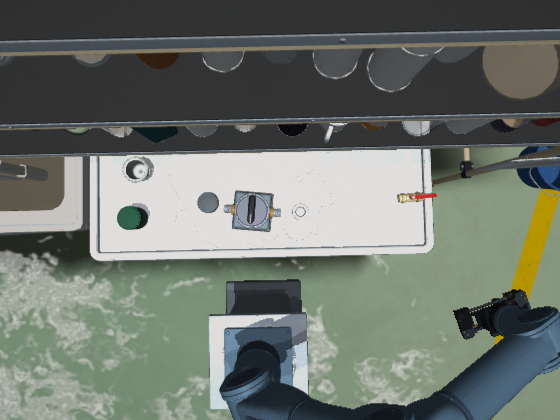

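View pics/side0.png

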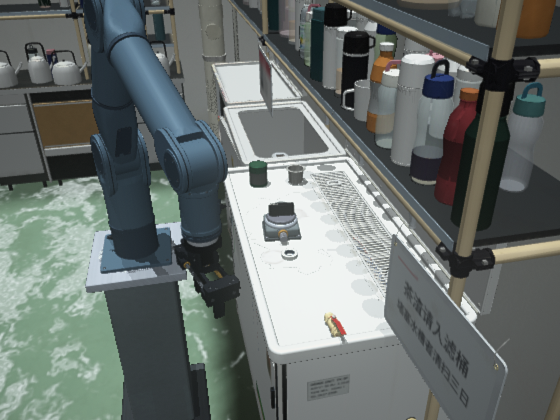

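```bash
python3 - <<'E'
import cv2
a=cv2.imread("pics/top0.png")
cv2.imwrite("pics/top0c.png",cv2.resize(a[120:260,180:370],None,fx=4,fy=4,interpolation=cv2.INTER_CUBIC))
E
```

```text
(no output)
```

View pics/top0c.png

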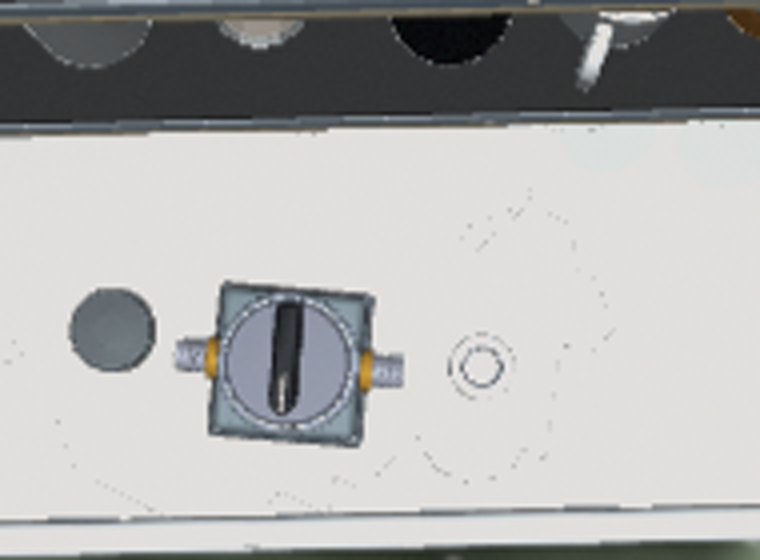

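The top view shows the valve at about (252,210), with its nose (white line) pointing down the image, towards the robot. That is probably 6 clicks open. The cap is at about (208,202) and the tape at about (300,211).

```bash
cat > h.py <<'E'
import numpy as np,cv2
from cell import sensors,camera,get_calibration
from scipy.spatial.transform import Rotation as R
def K(c,h=420):
    f=h/2/np.tan(np.radians(c["vertical_fov"])/2);return np.array([[f,0,c["cx"]],[0,f,c["cy"]],[0,0,1]])
def back(c,uv,z):
    Rm=cv2.Rodrigues(np.array(c["rvec"]))[0];C=-Rm.T@c["tvec"]
    d=Rm.T@np.linalg.inv(K(c))@np.array([uv[0],uv[1],1]);return C+d*(z-C[2])/d[2]
def proj(c,P):
    return cv2.projectPoints(np.array(P,float).reshape(-1,3),np.array(c["rvec"]),np.array(c["tvec"]),K(c),None)[0].reshape(-1,2)
def tool():
    s=sensors.observe();q=s["eef_rot"];return s,R.from_quat([q[1],q[2],q[3],q[0]]).as_matrix()
E
python3 - <<'E'
from h import *
c=get_calibration("top")
f=lambda x,y:(180+x/4-.4,120+y/4-.4)
n=back(c,f(281,411),.109);b=back(c,f(290,303),.109);print("nose",n,"blunt",b,n-b,np.linalg.norm(n-b))
l=back(c,f(176,353),.03);r=back(c,f(403,371),.03);print("pipes",l,r,"mid",(l+r)/2,np.degrees(np.arctan2(*(l-r)[:2])))
# yaw: +y axis = l-r
for p in[(224,282),(374,296),(360,445),(209,433)]:print(back(c,f(*p),.05))
print("skirt",back(c,f(287,361),.063),"tape",back(c,f(482,367),.0),"cap",back(c,f(112,329),.024))
s,T=tool();print(T)
E
```

```text
nose [0.44703234 0.01220534 0.109     ] blunt [0.52947407 0.00369403 0.109     ] [-0.08244173  0.00851131  0.        ] 0.0828799243750063
pipes [0.49570296 0.10000951 0.03      ] [ 0.47710756 -0.08254624  0.03      ] mid [0.48640526 0.00873164 0.03      ] 5.816171627842795
[0.55078959 0.05869443 0.05      ]
[ 0.53694927 -0.06058057  0.05      ]
[ 0.41875498 -0.04685304  0.05      ]
[0.43095431 0.07276921 0.05      ]
skirt [0.48635871 0.0091128  0.063     ] tape [ 0.47955686 -0.14784678  0.        ] cap [0.51648539 0.15209551 0.024     ]
[[-9.51765701e-01 -5.00384502e-04  3.06825359e-01]
 [-3.06825745e-01  1.17686763e-03 -9.51764980e-01]
 [ 1.15155613e-04 -9.99999182e-01 -1.27363309e-03]]
```

View pics/wrist0.png

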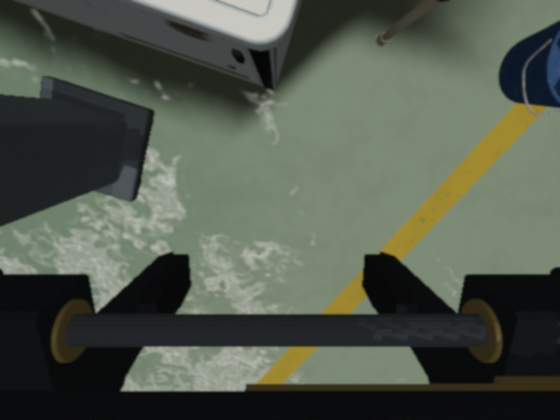

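The bar direction is 174.1° and the housing x is about -5.9°, so the start is 6 clicks open. The axis is at about (0.4865, 0.0088). I want the tool z heading at +84° before the grasp. Joint 7 can then manage the whole 180° clockwise turn in one hold.

```bash
python3 -m inch '[[1,-0.315,0,-0.161,-1.3],[1,-0.315,0,-0.161,-1.3],[1,-0.315,0,-0.161,-1.3],[1,-0.315,0,-0.161,-1.3],[1,-0.315,0,-0.161,-1.3],[1,-0.315,0,-0.161,-1.3],[1,-0.315,0,-0.161,-1.3],[1,-0.315,0,-0.161,-1.3],[1,-0.315,0,-0.161,-1.3]]' 20
cat > d.py <<'E'
import sys
from h import *
# target x y z heading(deg) of tool z
x,y,z,h=map(float,sys.argv[1:5])
s,T=tool();d=T.T@(np.array([x,y,z])-s["tcp_pos"])
cur=np.degrees(np.arctan2(T[1,2],T[0,2]))
print("tcp",s["tcp_pos"].round(4),"zhead",cur.round(2),"J",s["joint_pos"].round(2),"F",s["force"].round(1),"w",s["gripper_width"].round(4),"t",s["t"])
print("shift",d.round(4),"turn",np.radians((cur-h+180)%360-180).round(4))
E
python3 d.py .4865 .0088 .25 84.1
```

```text
t: 1.27
tcp_pos: [0.4491, -0.3695, 0.2525]
eef_rot: [-0.509, 0.509, -0.491, 0.491]
force: [-0.5, 0.2, -0.1]
gripper_width: 0.0882Traceback (most recent call last):
  File "d.py", line 7, in <module>
    print("tcp",s["tcp_pos"].round(4),"zhead",cur.round(2),"J",s["joint_pos"].round(2),"F",s["force"].round(1),"w",s["gripper_width"].round(4),"t",s["t"])
                                                                                                                   ^^^^^^^^^^^^^^^^^^^^^^^^
AttributeError: 'float' object has no attribute 'round'
```

```bash
sed -i 's/s\["gripper_width"\].round(4)/round(s["gripper_width"],4)/' d.py; python3 d.py .4865 .0088 .20 84.1
```

```text
tcp [ 0.4491 -0.3695  0.2525] zhead 2.07 J [ 0.89  0.45 -0.38  1.71  0.19  1.02  0.49] F [-0.5  0.2 -0.1] w 0.0882 t 1.275
shift [-0.3767  0.0525  0.0511] turn -1.4317
```

```bash
python3 -m inch '[[1,-0.377,0.02,0.051,-1.432],[1,-0.377,0.02,0.051,-1.432],[1,-0.377,0.02,0.051,-1.432],[1,-0.377,0.02,0.051,-1.432],[1,-0.377,0.02,0.051,-1.432],[1,-0.377,0.02,0.051,-1.432],[1,-0.377,0.02,0.051,-1.432],[1,-0.377,0.02,0.051,-1.432],[1,-0.377,0.02,0.051,-1.432],[1,-0.377,0.02,0.051,-1.432]]'
python3 d.py .4865 .0088 .087 84.1
python3 - <<'E'
from h import *
c=get_calibration("wrist");a=camera("wrist");P=[[.4865,.0088,.109],[.4437,.0132,.109],[.5313,.0042,.109]]
p=proj(c,P);print(p)
a=a[:,:,::-1].copy()
cv2.imwrite("pics/w1.png",a)
for q in p:cv2.circle(a,tuple(int(v) for v in q),3,(0,0,255),-1)
cv2.imwrite("pics/w1m.png",a)
E
```

```text
t: 2.52
tcp_pos: [0.4853, 0.0094, 0.2327]
eef_rot: [-0.706, 0.706, -0.036, 0.036]
force: [0.1, -0.5, -0.4]
gripper_width: 0.088
tcp [0.4853 0.0094 0.2327] zhead 84.13 J [ 0.56  0.4  -0.82  1.95  0.36  0.95  1.03] F [ 0.1 -0.5 -0.4] w 0.088 t 2.525
shift [ 0.0013  0.1457 -0.0004] turn 0.0006
[[275.71743564 212.05857885]
 [275.6593582  160.91772551]
 [275.77908176 260.80458805]]
```

View pics/w1m.png

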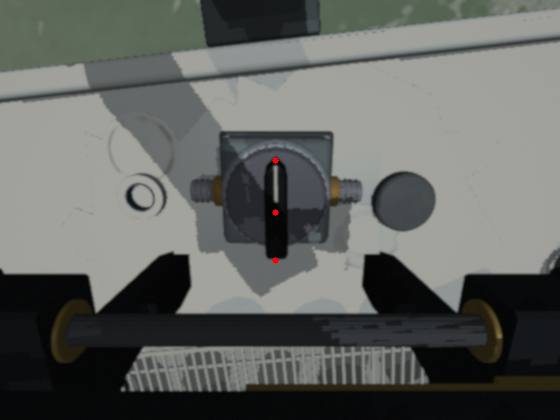

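The wrist view shows the projected nose, centre and blunt-end marks at (276,161), (276,212) and (276,261). All three lie on the bar, so position and angle are confirmed. Descending and gripping.

```bash
python3 -m inch '[[1,0.001,0.04,0,0],[1,0.001,0.08,0,0],[1,0.001,0.11,0,0],[1,0.001,0.13,0,0],[1,0.001,0.146,0,0],[1,0.001,0.146,0,0],[1,0.001,0.146,0,0]]'
python3 d.py .4865 .0088 .087 84.1
python3 -m inch '[[-1,0,0,0,0],[-1,0,0,0,0],[-1,0,0,0,0],[-1,0,0,0,0],[-1,0,0,0,0],[-1,0,0,0,0],[-1,0,0,0,0],[-1,0,0,0,0]]' 30;python3 d.py .4865 .0088 .087 84.1
```

```text
t: 3.45
tcp_pos: [0.4869, 0.01, 0.0874]
eef_rot: [0.706, -0.706, 0.034, -0.035]
force: [0.7, 0.2, 0.3]
gripper_width: 0.0878
tcp [0.4869 0.01   0.0874] zhead 84.39 J [ 0.4   0.62 -0.65  2.04  0.6   0.67  0.83] F [0.7 0.2 0.3] w 0.0878 t 3.45
shift [-0.0003  0.0004 -0.0013] turn 0.005
t: 4.45
tcp_pos: [0.4862, 0.0093, 0.0867]
eef_rot: [-0.706, 0.707, -0.035, 0.035]
force: [-0.8, -3.2, 2.0]
gripper_width: 0.0198
tcp [0.4862 0.0093 0.0867] zhead 84.37 J [ 0.4   0.62 -0.65  2.04  0.6   0.67  0.83] F [-0.8 -3.2  2. ] w 0.0198 t 4.45
shift [ 0.0004 -0.0003 -0.0004] turn 0.0047
```

Holding (width 19.8 mm, small side force). Next, lift 13 mm.

```bash
python3 -m inch '[[-1,0,-0.005,0.0,0],[-1,0,-0.010,0,0],[-1,0,-0.013,0,0],[-1,0,-0.013,0,0],[-1,0,-0.013,0,0]]' 35;python3 d.py .4865 .0088 .1 84.1
```

```text
t: 5.08
tcp_pos: [0.486, 0.0094, 0.0995]
eef_rot: [-0.706, 0.706, -0.035, 0.034]
force: [0.5, -4.8, -6.9]
gripper_width: 0.0198
tcp [0.486  0.0094 0.0995] zhead 84.38 J [ 0.42  0.6  -0.67  2.04  0.58  0.69  0.85] F [ 0.5 -4.8 -6.9] w 0.0198 t 5.075
shift [ 0.0005 -0.0005 -0.0006] turn 0.0049
```

```bash
python3 -m inch '[[-1,0,0,-0.0005,0.13],[-1,0,0,-0.0005,0.26],[-1,0,0,-0.0005,0.39],[-1,0,0,-0.0005,0.52],[-1,0,0,-0.0005,0.65],[-1,0,0,-0.0005,0.78],[-1,0,0,-0.0005,0.91],[-1,0,0,-0.0005,1.04],[-1,0,0,-0.0005,1.04]]';python3 d.py .4865 .0088 .1 -95.9
```

```text
t: 6.2
tcp_pos: [0.4863, 0.0095, 0.0996]
eef_rot: [-0.596, 0.596, -0.38, 0.381]
force: [0.7, -3.3, -7.5]
gripper_width: 0.0197
tcp [0.4863 0.0095 0.0996] zhead 24.9 J [ 0.22  0.54 -0.41  2.05  0.37  0.62 -0.01] F [ 0.7 -3.3 -7.5] w 0.0197 t 6.2
shift [ 0.0007 -0.0004 -0.0001] turn 2.1084
```

```bash
python3 - <<'E'
from h import *
cv2.imwrite("pics/w2.png",camera("wrist")[:,:,::-1]);print(sensors.observe()["moment"])
E
```

```text
[-0.98602739 -0.57926221  0.03966664]
```

View pics/w2.png

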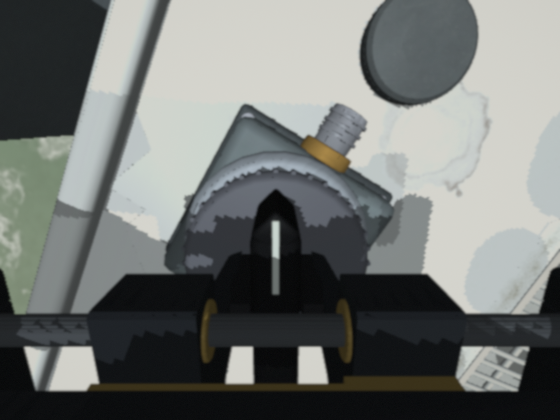

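The wrist view shows the bar still square in the jaws, its nose at (276,195), and the housing turned 60° relative to it. The turn works, so I'll continue clockwise.

```bash
python3 -m inch '[[-1,0,0,0,0.13],[-1,0,0,0,0.26],[-1,0,0,0,0.39],[-1,0,0,0,0.52],[-1,0,0,0,0.65],[-1,0,0,0,0.78],[-1,0,0,0,0.91],[-1,0,0,0,1.04],[-1,0,0,0,1.05],[-1,0,0,0,1.05]]';python3 d.py .4865 .0088 .1 -95.9
```

```text
t: 7.5
tcp_pos: [0.4866, 0.0093, 0.0996]
eef_rot: [-0.326, 0.325, -0.628, 0.628]
force: [2.9, -4.9, -6.6]
gripper_width: 0.0195
tcp [0.4866 0.0093 0.0996] zhead -35.18 J [ 0.01  0.51 -0.15  2.06  0.13  0.58 -0.85] F [ 2.9 -4.9 -6.6] w 0.0195 t 7.5
shift [ 0.0004 -0.0004  0.0002] turn 1.0598
```

```bash
python3 -m inch '[[-1,0,0,0,0.13],[-1,0,0,0,0.26],[-1,0,0,0,0.39],[-1,0,0,0,0.52],[-1,0,0,0,0.65],[-1,0,0,0,0.78],[-1,0,0,0,0.91],[-1,0,0,0,1.02],[-1,0,0,0,1.02],[-1,0,0,0,1.02]]';python3 d.py .4865 .0088 .1 -95.9; python3 -c "
from h import *
print(sensors.observe()['moment'])"
```

```text
t: 8.75
tcp_pos: [0.4863, 0.009, 0.0994]
eef_rot: [0.022, -0.023, -0.707, 0.707]
force: [1.6, -5.4, -6.5]
gripper_width: 0.0199
tcp [0.4863 0.009  0.0994] zhead -93.64 J [-0.21  0.51  0.12  2.07 -0.11  0.56 -1.65] F [ 1.6 -5.4 -6.5] w 0.0199 t 8.75
shift [-0.0002 -0.0006  0.0002] turn 0.0394
[-1.55409963 -0.34947971 -0.08125616]
```

Now feel for the end stop in small turns.

```bash
for i in 1 2 3 4 5; do :; done
m(){ python3 -c "
from h import *
s,T=tool();print('M',s['moment'].round(2),'zh',np.degrees(np.arctan2(T[1,2],T[0,2])).round(2))"; }
python3 -m inch '[[-1,0,0,0,0.03],[-1,0,0,0,0.03]]'>/dev/null; m
python3 -m inch '[[-1,0,0,0,0.03],[-1,0,0,0,0.03]]'>/dev/null; m
python3 -m inch '[[-1,0,0,0,0.03],[-1,0,0,0,0.03]]'>/dev/null; m
```

```text
M [-1.58 -0.38 -0.01] zh -95.36
M [-1.56 -0.42  0.03] zh -97.07
M [-1.53 -0.33  0.  ] zh -98.79
```

```bash

m(){ python3 -c "
from h import *
s,T=tool();print('M',s['moment'].round(2),'F',s['force'].round(1),'zh',np.degrees(np.arctan2(T[1,2],T[0,2])).round(2))"; }
python3 -m inch '[[-1,0,0,0,0.02],[-1,0,0,0,0.02]]'>/dev/null; m
python3 -m inch '[[-1,0,0,0,0.02],[-1,0,0,0,0.02]]'>/dev/null; m
python3 -m inch '[[-1,0,0,0,0.02],[-1,0,0,0,0.02]]'>/dev/null; m
```

```text
M [-1.5 -0.3  0.4] F [ 1.2 -5.9 -6.4] zh -99.85
M [-1.43 -0.29  0.68] F [ 1.8 -5.9 -7.3] zh -100.93
M [-1.35 -0.31  0.83] F [ 1.1 -5.4 -6.7] zh -102.05
```

The stop is felt at about -99°: the moment climbs from 0 to 0.8 N m. That agrees with the visual zero at -96° less 2.9°. Now open 120° to a heading of about +24°.

```bash
python3 -m inch '[[-1,0,0,0,-0.06],[-1,0,0,0,-0.19],[-1,0,0,0,-0.32],[-1,0,0,0,-0.45],[-1,0,0,0,-0.58],[-1,0,0,0,-0.71],[-1,0,0,0,-0.84],[-1,0,0,0,-0.97],[-1,0,0,0,-1.1],[-1,0,0,0,-1.1]]';python3 d.py .4865 .0088 .1 24
```

```text
t: 11.5
tcp_pos: [0.4865, 0.0095, 0.0996]
eef_rot: [0.303, -0.303, 0.639, -0.639]
force: [2.5, -4.6, -8.1]
gripper_width: 0.0197
tcp [0.4865 0.0095 0.0996] zhead -39.29 J [-0.    0.51 -0.13  2.06  0.12  0.58 -0.91] F [ 2.5 -4.6 -8.1] w 0.0197 t 11.5
shift [ 0.0005 -0.0004  0.0005] turn -1.1047
```

```bash
python3 -m inch '[[-1,0,0,0,-0.13],[-1,0,0,0,-0.26],[-1,0,0,0,-0.39],[-1,0,0,0,-0.52],[-1,0,0,0,-0.65],[-1,0,0,0,-0.78],[-1,0,0,0,-0.91],[-1,0,0,0,-1.04],[-1,0,0,0,-1.105],[-1,0,0,0,-1.105]]';python3 d.py .4865 .0088 .1 24
python3 - <<'E'
from h import *
c=get_calibration("wrist");a=camera("wrist");h=np.radians(-5.9+120)
o=np.array([.4865,.0088,.122]);
p=proj(c,[o+[.043*np.cos(h),.043*np.sin(h),0]]);print(p,sensors.observe()["moment"])
a=a[:,:,::-1].copy()
for q in p:cv2.circle(a,tuple(int(v) for v in q),3,(0,0,255),-1)
cv2.imwrite("pics/w3.png",a)
E
```

```text
t: 12.75
tcp_pos: [0.4861, 0.0094, 0.0996]
eef_rot: [-0.592, 0.593, -0.386, 0.386]
force: [1.1, -3.6, -6.8]
gripper_width: 0.0204
tcp [0.4861 0.0094 0.0996] zhead 23.84 J [ 0.22  0.54 -0.41  2.05  0.36  0.62 -0.02] F [ 1.1 -3.6 -6.8] w 0.0204 t 12.75
shift [ 0.0008 -0.0004  0.0001] turn -0.0028
[[276.00394818 209.64788201]] [-0.87617349 -0.39076848  0.01227575]
```

View pics/w3.png

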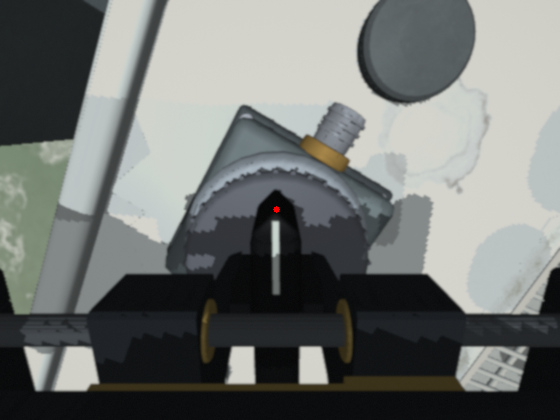

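The nose lies on the 4-click line (bar axis at column 276, angle correct). Now open and let it snap.

```bash
python3 -m inch '[[1,0,0,0,0],[1,0,0,0,0],[1,0,0,0,0],[1,0,0,0,0],[1,0,0,0,0],[1,0,0,0,0],[1,0,0,0,0]]'
python3 -m inch '[[1,0,-0.03,0,0],[1,0,-0.07,0,0],[1,0,-0.12,0,0],[1,0,-0.15,0,0],[1,0,-0.15,0,0],[1,0,-0.15,0,0]]'
python3 - <<'E'
from h import *
c=get_calibration("wrist");a=camera("wrist");h=np.radians(-5.9+120)
o=np.array([.4865,.0088,.109]);
p=proj(c,[o+[.043*np.cos(h),.043*np.sin(h),0],o,o-[.045*np.cos(h),.045*np.sin(h),0]]);print(p)
a=a[:,:,::-1].copy()
for q in p:cv2.circle(a,tuple(int(v) for v in q),2,(0,0,255),-1)
cv2.imwrite("pics/w4.png",a)
b=camera("side")[:,:,::-1];cv2.imwrite("pics/s4.png",cv2.resize(b[140:360,200:400],None,fx=3,fy=2.7,interpolation=cv2.INTER_CUBIC))
E
python3 d.py .4865 .0088 .25 24
```

```text
t: 13.68
tcp_pos: [0.4862, 0.0094, 0.0997]
eef_rot: [-0.593, 0.593, -0.385, 0.385]
force: [-0.2, -0.1, -1.0]
gripper_width: 0.087
t: 14.42
tcp_pos: [0.4856, 0.0092, 0.2489]
eef_rot: [-0.593, 0.593, -0.386, 0.385]
force: [0.8, 0.5, -0.6]
gripper_width: 0.0878
[[277.14480938 157.99942517]
 [277.26573195 206.44510962]
 [277.3815679  252.85292399]]
tcp [0.4854 0.0093 0.2484] zhead 23.96 J [ 0.33  0.31 -0.52  1.94  0.19  0.94  0.13] F [ 1.3  0.5 -0.7] w 0.0884 t 14.525
shift [ 0.0009 -0.0016  0.0008] turn -0.0007
```

View pics/w4.png

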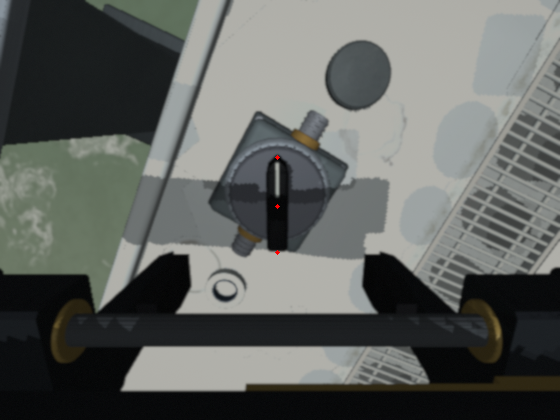

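View pics/s4.png

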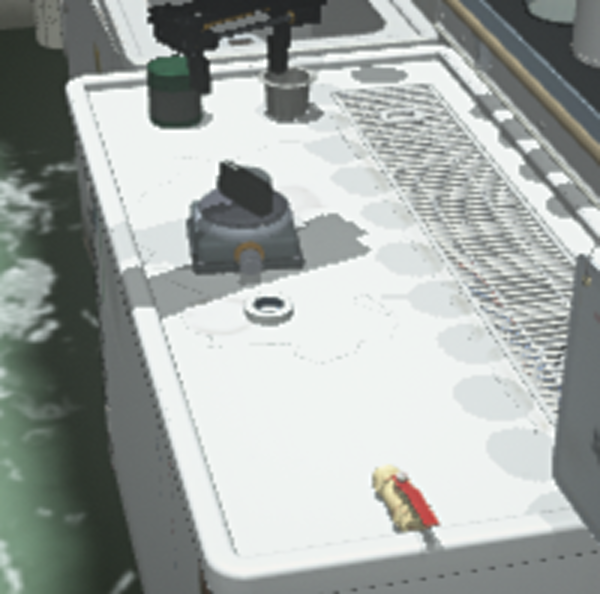

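The wrist view shows the nose at (277,158) and the blunt end at (277,250). The prediction for 4 clicks with the dial down was (277,158) and (277,253). The side view shows the bar seated, the cap and tape in place, and the gripper clear.

```bash
python3 -c "
from cell import order
print(order.sign_off())"
```

```text
the job is handed in; nothing more can be done
None
```

The valve was turned home to its closed stop, opened four clicks and released, and I have handed the job in. No verdict was reported.

- **Turning it home:** The dial started 6 clicks open. I gripped the bar, pulled it up 13 mm and turned it clockwise in one hold. The turning moment rose from about 0 to 0.8 N m at the stop, where the stop was expected.
- **Opening:** I turned it back to four clicks (120°) open and let go at that angle.
- **Last checks:** In the wrist picture the nose was where it should be for four clicks with the dial down. The blunt end was about 3 pixels off, which is too little for the dial to be still raised.
- **Surroundings:** The tape looks undisturbed in the last pictures, as do the cap, tin and ball valve. I judged all of these by eye and did not measure them again. The gripper was open and about 0.13 m above the handle, touching nothing. The arm stopped at about 14.5 s, against the 64 s limit.

None of the checks failed or disagreed.

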